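Lock the regulator knob at its mark

ROBOT

A 6-joint arm with a two-finger parallel gripper is mounted at the origin on the work surface; the furniture and walls round the work are solid. World frame = base frame: x ahead of the robot, y to its left, z up, the work surface at z = 0. Lengths are in m, angles in degrees, forces in N, time in s.
With the tool pointing down it reaches from about 0.375 to 0.975 m from the base axis. Payload 3.8 kg.
Tool frame: the origin (TCP) lies midway between the tips of the shut fingers; the grasp point (between the pads) lies 19 mm behind it; z points along the fingers, y is the direction in which the jaws open and shut (so a half turn about z gives the same grasp; the last joint's range is limited). The gripper opens to 85 mm and grips with 20 to 120 N. Pads are 22 mm wide; open, the fingers measure 114 mm over their backs; the gripper's body (76 mm by 85 mm) begins 54 mm behind the grasp point. The pads swing forward as they close: fully open they stand 13 mm farther back than shut.
Start: joints at [66.297, 15.12, 91.902, -0, 72.978, -2.114], TCP at [0.248, 0.628, 0.231] pointing down, gripper open.
Joint ranges: [-150.88, 150.88], [-54.13, 125.18], [17.81, 147.31], [-75.09, 255.09], [0, 152.58], [-146.25, 146.25]. Speed limits (degrees/s): [147.25, 147.25, 180, 180, 180, 180].

INTERFACE

Orientations are given as a 3x3 rotation matrix whose columns are the frame's x, y, z axes.
In Python, from workcell import get_obs, snapshot, get_calibration, job_done, regions_of, mark_of gives the robot as it stands.
- The arm moves only by the tool send_rows, never from a script. Its argument "steps" is a list of rows, each a list of 7 numbers: the shift along the tool's x, y, z in cm, then the turn, a rotation vector about the tool's x, y, z in rad, then the gripper command: -1 is fully open, 1 is shut, values between are in proportion. In form: [[x, y, z, ax, ay, az, jaw], ...]. A call has 1 to 8 rows; each row shifts and turns the commanded pose from where the row before left it, along the tool's axes as they then stand; what a row does not reach is not made up. A row lasts 1/12 s, in which the tool goes at most 41.7 mm and 7.16 degrees, less where a joint would pass 70% of its speed; a pose out of reach is approached as far as the arm can. A call is refused whole if a number of a shift passes 4.17 or a number of a turn 0.125, either way. A call with a gripper value outside its range is refused whole. The fingers move at their own pace and stop on an object; "newtons" is the grip in N (left out, the last holds). Time passes only in rows, so rows that do not move let the fingers close. It gives the time, the measured TCP pose, the force and the opening at its end, in the units of the state.
- get_obs(): the state, without advancing time (a new reading comes with each control period).
- snapshot(name): name is "scene" or "top"; returns the picture (400x640x3 uint8, blue, green, red); there is no depth.
- get_calibration(name): a dict with "vfov" (degrees; the focal length in pixels is half the picture's height over the tangent of half this angle, whatever the lens; pixels are square), "cx", "cy" (the principal point, pixels), "eye" and "attitude" of the camera in the world. Camera axes: x right, y up, looking along -z (the intrinsics and any distortion apply to the point x, -y, -z); pixel columns grow to the right and rows downward; lengths in m; the calibration is good to about 2 mm. A picture is of the moment at which its call begins. get_calibration takes no time and is no camera call.
- job_done(): hands the job in, once; it reports no verdict.
Trained networks look in the newest picture that a camera, given by its name, has taken for a name from the list of things; names that differ only in an ending like _2 or _b are one class to them, and where a whole thing is asked for, a point or a joint stands for the part that bears it (a point fixed in the world has none). Each returns a list of dicts, best first, with "p" (0 to 1); they miss things now and then, are a little off and sometimes report something else, mostly with a low value. They report only what shows in the picture. A call takes as long as a camera call. They do not tell look-alikes from the thing itself.
- regions_of(query, camera): "mask" (400x640 bool, what is visible of it) and "uv" ([column, row] in pixels, amid what is visible of it).
- mark_of(query, camera): "uv" ([column, row] in pixels: a listed point, or the origin of a listed thing).
The state is a dict: "time": time; "joint_positions": joint angles; "joint_velocities": joint speeds; "joint_efforts": joint torques, N m; "tcp_pos": TCP position; "orientation": TCP orientation; "force": force on the tool from outside, world axes, zero at the start; "ft_torque": the same for the moment, N m; "finger_gap": finger opening in m.
Only numpy, scipy, OpenCV 4.12 (cv2) and the standard library are available. Lean on these libraries where they do the work, as an engineer would, in place of code of your own. Each camera call takes 0.05 s, during which the arm holds its last target. There are 200 camera calls.

TASK

Turn the knob of the bench regulator clockwise, still pushed down, until its pointer is at the wide mark on the dial. Feel gently there for the lock notch, which lies unseen somewhere along the mark's width, up to 17 degrees either side of its middle, never pulling the knob hard against the lock plate; then pull the knob straight up as far as it goes, so that it stays locked, and let go. Leave the small parts on the table where they are.

Things in the scene. Friction and masses are not known exactly. Their poses are not given: they have to be found in the camera images.
- regulator: Bench regulator bolted to the table: 90 x 90 mm foot plate 8 mm thick, a metal barrel with a pipe stub on each side (y), 92 mm round dial collar whose face is 78 mm above the table. Origin: centre of the foot's underside. Its -x is the front. The knob turns about its vertical axis through the origin. It does not move.
- knob_grip (a point): Centre of the black knob's upright grip bar, on the turning axis, the height to grip at: 108 mm above the table with the knob down. The bar is 50 mm long (along this point's x), 15 mm thick (along y) and 36 mm high (its top 14 mm above this point); under it is a round skirt of 62 mm diameter whose top is 22 mm below this point and stands above all of the dial.
- pointer_tip (a point): Tip of the small steel pointer at one end of the bar, on the skirt, 35 mm from the turning axis. It lies on the knob's -x side.
- lock_mark (a point): Middle of the wide mark's inner end: the mark is a raised steel tab 24 mm wide at the front of the dial collar, 35 mm from the turning axis at this point. Two tabs only 3 mm wide stand 0.8 rad either side of it: they have lock notches of their own and are not wanted.
- lock_knob (a joint): How far the knob (about 0.12 kg) is pulled up, m: 0 = down, 0.012 = fully out, at its end stop. Rising and sinking has a friction of 3 N, which also keeps it up; no spring. With the knob turned anywhere but at a notch it stops after 1 mm, under the lock plate.
- knob_stem: The turning part with the knob, origin on the axis 80 mm above the table; the pointer lies along its -x. It starts 0.6 to 1.1 rad anticlockwise (seen from above) of the mark. Turning takes about 0.06 N m.
- lock_plate: Steel plate hidden in the head, axes as the dial (mark at -x). A tooth of the knob, 35 mm from the axis, rises only through a notch (0.023 rad play either way), then cannot turn. The plate is turned by up to 0.3 rad either way, unseen, against the marks: feel for the notch, 5 N pull over friction, turning slowly; resistance goes at it. Never over 22 N of tooth on plate, up or sideways.
- nut_b: Bystander: dark hex nut, 36 mm across, 16 mm high, flat on the table before the regulator; origin at the centre of its underside.
- bar_b: Bystander: upright steel bar end, 22 mm diameter, 30 mm high, before the regulator; origin at the centre of its underside.
- bolt_b: Bystander: bolt standing on its head, 24 mm wide, 49 mm high, to the right of the regulator; origin at the centre of its underside.
- tube_b: Bystander: upright steel tube stub, 45 mm diameter, 62 mm high, right of the middle of the table; origin at the centre of its underside.
There are look-alikes about, which are no part of the job. There is more than one size of the regulator; the one meant has the size given above.

How it is judged:
By the outcome, as a careful person would: the job done as asked, in the order asked, and still so for the second after the job is handed in, with the robot touching nothing.
It also fails if it takes over 72 s, if anything falls off the work surface, if the arm or the gripper's body presses on something with over 40 N, if the wrist force passes 120 N, or if a joint passes its speed limit or range.

## Working session

There is one attempt and no reset: what is moved stays moved. The work goes in short steps, Python scripts to look and compute and a tool call to move; the robot and the scene stay as the last step left them, time stands still between calls to the robot, and variables do not carry over. Pictures are saved under pics/ and viewed, about 8 in all and at most 12, crops included, and the job is handed in when it is done.

Besides the shell and the picture viewer there is one more tool, called in YAML: its name, and indented under it one key for each argument. send_rows: Moves the arm, as the interface text tells. Its arguments: {"type":"object","properties":{"steps":{"type":"array","items":{"type":"array","items":{"type":"number"}}},"newtons":{"type":"number"}},"required":["steps"]}

```bash
mkdir -p pics; ls; python3 - <<'E'
from workcell import *
import cv2,numpy as np
for c in ("scene","top"):
    im=snapshot(c); cv2.imwrite(f"pics/{c}0.png",im)
    k=get_calibration(c); print(c,k)
    for q in ("regulator","knob_grip","pointer_tip","lock_mark"):
        print(q,[(np.round(d["uv"],1).tolist(),round(d["p"],2)) for d in mark_of(q,c)][:4])
o=get_obs();print(o)
E
```

```text
pics
scene {'vfov': 44.52764053035248, 'cx': 325.58285994215464, 'cy': 203.39556277325434, 'eye': array([-0.11171314, -0.479342  ,  0.64857364]), 'attitude': array([[ 0.72890751,  0.40490196, -0.55204007],
       [-0.68460597,  0.4276603 , -0.59027226],
       [-0.00291677,  0.80818381,  0.5889231 ]])}
regulator [([202.7, 232.8], 0.88), ([317.0, 226.0], 0.63)]
knob_grip [([313.5, 185.5], 0.77), ([192.8, 171.1], 0.57)]
pointer_tip [([315.9, 206.6], 0.62), ([354.6, 243.1], 0.61), ([174.3, 195.6], 0.6)]
lock_mark [([300.9, 204.5], 0.63)]
top {'vfov': 47.93990505750388, 'cx': 315.07224295843776, 'cy': 197.91289523214303, 'eye': array([0.31518045, 0.06993977, 0.94955411]), 'attitude': array([[-0.01963313,  0.99604825, -0.08661657],
       [-0.99959951, -0.02132121, -0.01860707],
       [-0.02038031,  0.08621656,  0.99606794]])}
regulator [([297.6, 187.4], 0.83), ([230.5, 273.9], 0.58)]
knob_grip [([292.6, 182.6], 0.87), ([214.8, 279.5], 0.76)]
pointer_tip [([310.2, 193.1], 0.88)]
lock_mark [([297.2, 201.5], 0.61)]
{'time': 0.5, 'joint_positions': array([ 6.62987974e+01,  1.51209319e+01,  9.19049093e+01,  7.24530215e-04,
        7.29758877e+01, -2.11481367e+00]), 'joint_velocities': array([ 0.07470975, -0.05429512, -0.06716408,  0.01399292, -0.03759716,
        0.00492399]), 'joint_efforts': array([-2.61227415e-04, -5.14398193e+01, -3.67238975e+01,  3.60935610e-05,
        2.48761287e-03, -1.09499788e-05]), 'tcp_pos': array([0.24833255, 0.62764092, 0.23124954]), 'orientation': array([[-9.29862549e-01,  3.67907108e-01, -2.32011046e-05],
       [ 3.67907109e-01,  9.29862548e-01, -2.27701595e-05],
       [ 1.31965347e-05, -2.97089699e-05, -9.99999999e-01]]), 'force': array([-0.01288073, -0.06370106, -1.01610131]), 'ft_torque': array([-0.03761574, -0.02420008,  0.0427808 ]), 'finger_gap': 0.0853871130097426}
```

View pics/scene0.png

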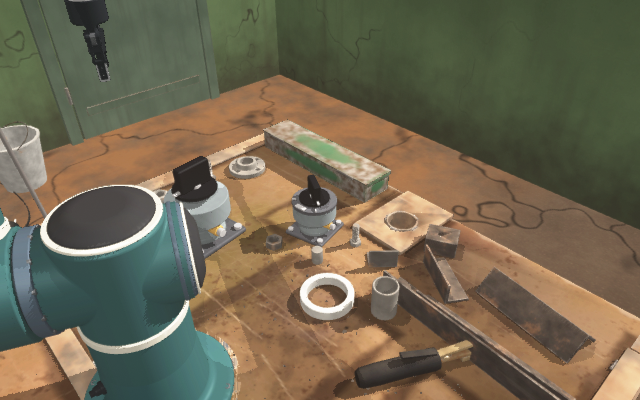

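View pics/top0.png

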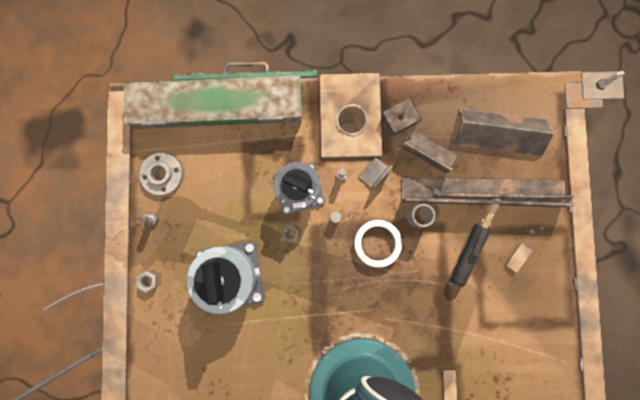

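The scene picture shows a big regulator at (205,210) and a small one at (316,215). In the top picture they are at (225,280) and (298,187). The small one has nut, bar and bolt beside it, so it is the likely target. I'll check its size and get the pose.

```bash
cat > h.py <<'E'
import numpy as np,cv2
from workcell import *
def ray(c,uv):
    k=get_calibration(c); f=200/np.tan(np.radians(k["vfov"]/2))
    d=np.array([(uv[0]-k["cx"])/f,-(uv[1]-k["cy"])/f,-1.]); return k["eye"],k["attitude"]@d
def at(c,uv,z):
    e,d=ray(c,uv); return e+d*(z-e[2])/d[2]
def proj(c,P):
    k=get_calibration(c); f=200/np.tan(np.radians(k["vfov"]/2))
    q=k["attitude"].T@(np.asarray(P)-k["eye"]); return np.array([k["cx"]-f*q[0]/q[2],k["cy"]+f*q[1]/q[2]])
def tri(a,b):
    e1,d1=ray("scene",a);e2,d2=ray("top",b)
    s=np.linalg.lstsq(np.c_[d1,-d2],e2-e1,rcond=None)[0]; p,q=e1+s[0]*d1,e2+s[1]*d2
    return (p+q)/2,np.linalg.norm(p-q)
E
python3 - <<'E'
from h import *
np.set_printoptions(precision=4,suppress=True)
print("grip",tri((313.5,185.5),(292.6,182.6)), at("scene",(313.5,185.5),.108),at("top",(292.6,182.6),.108))
print("reg",at("scene",(317,226),0),at("top",(297.6,187.4),0))
print("ptr",at("scene",(315.9,206.6),.088),at("top",(310.2,193.1),.088))
print("mark",at("scene",(300.9,204.5),.08),at("top",(297.2,201.5),.08))
a=cv2.imread("pics/scene0.png")[160:260,270:370];b=cv2.imread("pics/top0.png")[150:230,250:350]
b=cv2.copyMakeBorder(b,0,20,0,0,cv2.BORDER_CONSTANT)
cv2.imwrite("pics/c0.png",cv2.resize(np.hstack([a,b]),(800,400),interpolation=cv2.INTER_CUBIC))
E
```

```text
grip (array([0.4199, 0.1266, 0.1055]), np.float64(0.0034337900265158008)) [0.4188 0.1227 0.108 ] [0.4182 0.1275 0.108 ]
reg [0.4273 0.1239 0.    ] [0.421  0.1244 0.    ]
ptr [0.393  0.0877 0.088 ] [0.3996 0.0952 0.088 ]
mark [0.3834 0.1213 0.08  ] [0.3846 0.121  0.08  ]
```

View pics/c0.png

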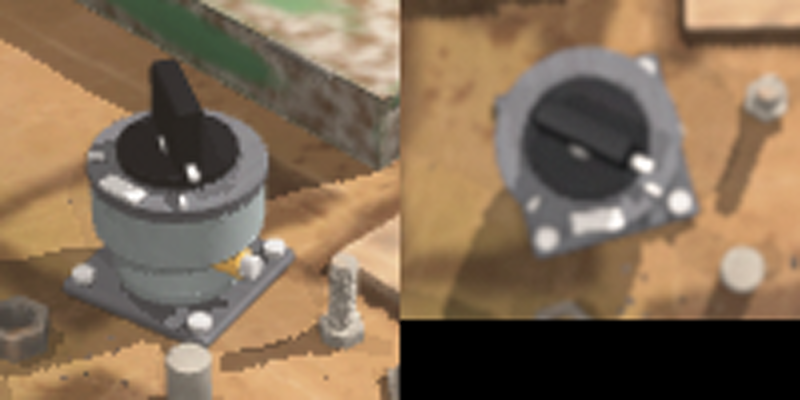

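```bash
python3 - <<'E'
from h import *
np.set_printoptions(precision=4,suppress=True)
T=lambda u,v:(250+(u-400)/4-.4,150+v/4-.4)
S=lambda u,v:(270+u/4-.4,160+v/4-.4)
b=[at("top",T(*p),.012) for p in((648,65),(680,202),(546,238))]; print("bolts top",b,(b[0]+b[2])/2)
s=[at("scene",S(*p),.012) for p in((274,245),(199,320),(84,272))]; print("bolts scene",s,(s[0]+s[2])/2)
for n,z,t,c in(("mark",.08,(597,220),(122,187)),("ptr",.088,(641,161),(192,172)),("skirt",.086,(588,137),(178,147))):
    print(n,at("top",T(*t),z),at("scene",S(*c),z))
# overlay
C=np.array([.4205,.1245]);
def draw(im,c,off,sc):
    for r,z,col in((.046,.078,(0,0,255)),(.031,.086,(0,255,0))):
        p=np.array([(proj(c,[C[0]+r*np.cos(a),C[1]+r*np.sin(a),z])-off+.5)*sc for a in np.linspace(0,6.28,60)])
        cv2.polylines(im,[p.astype(int)],True,col,1)
A=[]
for c,off in(("scene",(270,150)),("top",(250,140))):
    im=cv2.resize(cv2.imread(f"pics/{c}0.png")[off[1]:off[1]+100,off[0]:off[0]+100],(400,400),interpolation=cv2.INTER_CUBIC)
    draw(im,c,np.array(off),4);A.append(im)
cv2.imwrite("pics/ov.png",np.hstack(A))
E
```

```text
bolts top [array([0.4646, 0.0934, 0.012 ]), array([0.3919, 0.0781, 0.012 ]), array([0.3745, 0.1485, 0.012 ])] [0.4196 0.121  0.012 ]
bolts scene [array([0.4614, 0.095 , 0.012 ]), array([0.3914, 0.0773, 0.012 ]), array([0.374 , 0.1465, 0.012 ])] [0.4177 0.1207 0.012 ]
mark [0.3785 0.1179 0.08  ] [0.3782 0.1177 0.08  ]
ptr [0.4059 0.0958 0.088 ] [0.4042 0.0952 0.088 ]
skirt [0.4183 0.1213 0.086 ] [0.4153 0.1177 0.086 ]
```

View pics/ov.png

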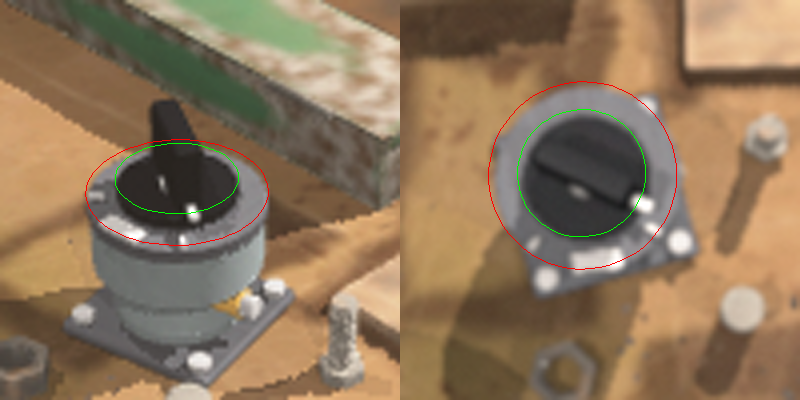

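The overlay sizes match the 92/62 mm circles, so this is the right regulator. Its axis sits about 3 mm right of my guess, in line with the bolts at ≈(0.4185, 0.121). The narrow tabs (533,243) and (650,229) plus the wide one (597,259) give the dial direction, which I'll fit next.

```bash
python3 - <<'E'
from h import *
from scipy.optimize import least_squares
np.set_printoptions(precision=4,suppress=True)
P={"top":[(533,243),(597,259),(650,229)],"scene":[(97,197),(123,229),(181,240)]}
off={"top":(250-100,140),"scene":(270,150)}
for c in P:
    im=cv2.imread(f"pics/{c}0.png"); g=im.min(2).astype(float); B=[]
    for i,(u,v) in enumerate(P[c]):
        x,y=off[c][0]+u/4-.5,off[c][1]+v/4-.5
        rx,ry=(8,5) if i==1 else (3,3)
        xs=np.arange(round(x)-rx,round(x)+rx+1);ys=np.arange(round(y)-ry,round(y)+ry+1)
        w=g[np.ix_(ys,xs)]; w=np.clip(w-w.min()-.55*(w.max()-w.min()),0,None)
        B.append(((w.sum(0)@xs)/w.sum(),(w.sum(1)@ys)/w.sum()))
    Q=np.array([at(c,b,.079)[:2] for b in B])
    # order left(+y), mid, right(-y); angle a from -x: dir=(-cos,-sin)
    def res(p):
        a=p[2]+np.array([-.8,0,.8]); return (Q-np.c_[p[0]-p[3]*np.cos(a),p[1]-p[3]*np.sin(a)]).ravel()
    s=least_squares(res,[.4185,.121,.1,.04])
    print(c,np.round(B,1).tolist(),s.x,np.degrees(s.x[2]),s.fun*1e3)
    for q in Q-np.array([.4185,.121]): print(np.degrees(np.arctan2(-q[1],-q[0])),np.hypot(*q))
E
```

```text
top [[282.9, 200.6], [300.5, 204.7], [312.9, 196.7]] [0.4186 0.122  0.1233 0.041 ] 7.061758273549727 [ 0.3087  1.223   0.3536 -2.2964 -0.6623  1.0735]
-41.555377929368895 0.042074407318459836
8.911702684075856 0.04064693276422759
50.45537748038526 0.03962945708696741
scene [[293.4, 198.3], [301.4, 207.2], [315.2, 209.7]] [0.4188 0.1218 0.1206 0.0408] 6.912705481138297 [ 0.0588  1.1529  0.7272 -1.9984 -0.7861  0.8455]
-41.3608673536496 0.04177406920900291
8.768200040740592 0.03991171882247666
50.759629420668034 0.03976676828445492
```

send_rows:
  steps:
    - [-3, 1.2, -1, 0, 0, 0.12, -1]
    - [-3, 1.2, -1, 0, 0, 0.12, -1]
    - [-3, 1.2, -1, 0, 0, 0.12, -1]
    - [-3, 1.2, -1, 0, 0, 0.12, -1]

```text
time: 0.83
tcp_pos: [0.3755, 0.6055, 0.2716]
orientation: [[-0.651, 0.759, 0.0], [0.759, 0.651, 0.0], [0.0, 0.0, -1.0]]
force: [0.5, -0.3, -0.7]
finger_gap: 0.0853
```

send_rows:
  steps:
    - [0, 0, 0, 0, 0, 0.12, -1]
    - [0, 0, 0, 0, 0, 0.12, -1]
    - [0, 0, 0, 0, 0, 0.12, -1]
    - [0, 0, 0, 0, 0, 0.12, -1]
    - [0, 0, 0, 0, 0, 0.12, -1]
    - [0, 0, 0, 0, 0, 0.12, -1]
    - [0, 0, 0, 0, 0, 0.12, -1]
    - [0, 0, 0, 0, 0, 0.12, -1]

```text
time: 1.5
tcp_pos: [0.3745, 0.6052, 0.2713]
orientation: [[0.249, 0.968, -0.0], [0.968, -0.249, 0.0], [0.0, -0.0, -1.0]]
force: [0.4, -0.1, 0.6]
finger_gap: 0.0855
```

send_rows:
  steps:
    - [0, 0, 0, 0, 0, 0.1, -1]
    - [0, 0, 0, 0, 0, 0.111, -1]
    - [0, 0, 0, 0, 0, 0, -1]

```text
time: 1.75
tcp_pos: [0.3745, 0.6052, 0.2713]
orientation: [[0.444, 0.896, 0.0], [0.896, -0.444, 0.0], [0.0, 0.0, -1.0]]
force: [0.0, 0.2, 0.5]
finger_gap: 0.0852
```

send_rows:
  steps:
    - [-2.6, 1.6, 0, 0, 0, 0, -1]
    - [-2.6, 1.6, 0, 0, 0, 0, -1]
    - [-2.6, 1.6, 0, 0, 0, 0, -1]
    - [-2.6, 1.6, 0, 0, 0, 0, -1]
    - [-2.6, 1.6, 0, 0, 0, 0, -1]
    - [-2.6, 1.6, 0, 0, 0, 0, -1]
    - [-2.6, 1.6, 0, 0, 0, 0, -1]
    - [-2.6, 1.6, 0, 0, 0, 0, -1]

```text
time: 2.42
tcp_pos: [0.3974, 0.3606, 0.2715]
orientation: [[0.438, 0.899, 0.0], [0.899, -0.438, 0.0], [0.0, 0.0, -1.0]]
force: [0.3, -0.2, 0.1]
finger_gap: 0.0852
```

send_rows:
  steps:
    - [-2.6, 1.6, 0, 0, 0, 0, -1]
    - [-2.6, 1.6, 0, 0, 0, 0, -1]
    - [-2.6, 1.6, 0, 0, 0, 0, -1]
    - [-2.6, 1.6, 0, 0, 0, 0, -1]
    - [-2.6, 1.6, 0, 0, 0, 0, -1]
    - [-2.6, 1.6, 0, 0, 0, 0, -1]
    - [-2.6, 1.6, 0, 0, 0, 0, -1]
    - [-2, 1.3, 0, 0, 0, 0, -1]

```text
time: 3.08
tcp_pos: [0.4204, 0.1237, 0.2716]
orientation: [[0.439, 0.899, 0.001], [0.899, -0.439, -0.0], [0.0, 0.001, -1.0]]
force: [0.2, 0.0, 0.4]
finger_gap: 0.0854
```

send_rows:
  steps:
    - [0, 0, 0, 0, 0, 0, -1]
    - [0, 0, 0, 0, 0, 0, -1]

```text
time: 3.25
tcp_pos: [0.4207, 0.1247, 0.2716]
orientation: [[0.442, 0.897, 0.001], [0.897, -0.442, 0.0], [0.001, 0.001, -1.0]]
force: [-0.4, -0.2, 0.0]
finger_gap: 0.0856
```

```bash
python3 - <<'E'
from h import *
o=get_obs();print(o["joint_positions"],o["joint_velocities"])
p=o["tcp_pos"];R=o["orientation"];print(p,R)
for y in(.1215,):print(100*(R.T@(np.array([.4187,y,.09])-p)))
a=snapshot("scene")[80:280,220:420];b=snapshot("top")[80:280,200:400]
cv2.imwrite("pics/n1.png",cv2.resize(np.hstack([a,b]),(800,400),interpolation=cv2.INTER_CUBIC))
E
```

```text
[ 1.32474950e+01 -1.27284240e+01  1.16058722e+02  1.75390043e-02
  7.66180085e+01  3.94541079e+01] [ 2.06822328e+00  5.81866797e-01 -3.54561518e-01  5.28372978e-01
 -1.44297965e-03  1.02492859e+00]
[0.42073818 0.12473837 0.27161014] [[ 4.41672526e-01  8.97175971e-01  8.09973869e-04]
 [ 8.97175977e-01 -4.41672977e-01  4.96629511e-04]
 [ 8.03307634e-04  5.07341487e-04 -9.99999549e-01]]
[-0.39514876 -0.04904409 18.16067977]
```

View pics/n1.png

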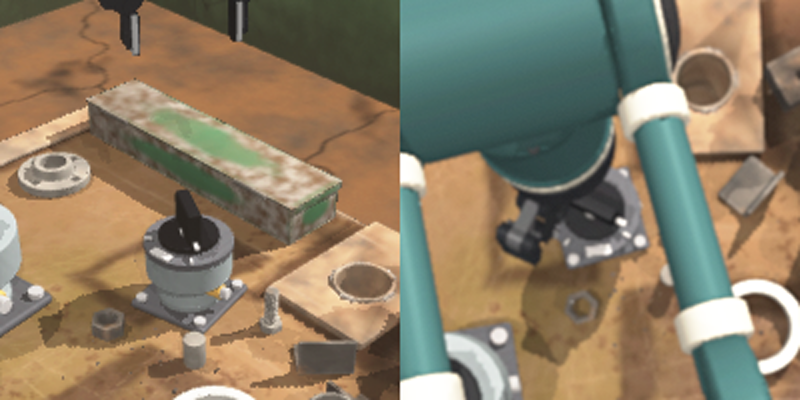

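The picture shows the fingers straddling the bar, high above it and undisturbed. I'll correct by -0.4 cm along tool x and descend.

send_rows:
  steps:
    - [-0.2, 0, 2.5, 0, 0, 0, -1]
    - [-0.2, 0, 2.5, 0, 0, 0, -1]
    - [0, 0, 2.5, 0, 0, 0, -1]
    - [0, 0, 2.5, 0, 0, 0, -1]
    - [0, 0, 2.5, 0, 0, 0, -1]
    - [0, 0, 1.5, 0, 0, 0, -1]
    - [0, 0, 0, 0, 0, 0, -1]
    - [0, 0, 0, 0, 0, 0, -1]

```text
time: 4.02
tcp_pos: [0.4179, 0.1228, 0.1306]
orientation: [[0.439, 0.898, -0.002], [0.898, -0.439, -0.0], [-0.001, -0.002, -1.0]]
force: [0.8, 1.0, 0.2]
finger_gap: 0.0857
```

send_rows:
  steps:
    - [0, 0, 1, 0, 0, 0, -1]
    - [0, 0, 1, 0, 0, 0, -1]
    - [0, 0, 1, 0, 0, 0, -1]
    - [0, 0, 0.5, 0, 0, 0, -1]
    - [0, 0, 0.3, 0, 0, 0, -1]
    - [0, 0, 0, 0, 0, 0, 0]
    - [0, 0, 0, 0, 0, 0, 0]
    - [0, 0, 0, 0, 0, 0, 0]

```text
time: 4.68
tcp_pos: [0.4192, 0.122, 0.0937]
orientation: [[0.441, 0.897, 0.001], [0.897, -0.441, 0.0], [0.0, 0.001, -1.0]]
force: [-0.3, 0.3, 0.1]
finger_gap: 0.0517
```

```bash
python3 - <<'E'
from h import *
o=get_obs();print(o["joint_velocities"],o["force"],o["ft_torque"],o["finger_gap"])
p=o["tcp_pos"];R=o["orientation"];print(p,R)
print(100*(R.T@(np.array([.4187,.1215,.09])-p)))
a=snapshot("scene")[130:250,260:380]
cv2.imwrite("pics/n2.png",cv2.resize(a,(600,600),interpolation=cv2.INTER_CUBIC))
E
```

```text
[-0.01306946 -0.23276464 -0.28614344  0.02456208  0.01573532  0.02724033] [-0.26412858  0.28713845  0.14534576] [ 0.02684185 -0.01927212 -0.01851527] 0.051735015553715895
[0.41922927 0.1220497  0.09366575] [[ 4.41366886e-01  8.97326410e-01  7.65566991e-04]
 [ 8.97326609e-01 -4.41367118e-01  1.56576196e-04]
 [ 4.78396052e-04  6.17856084e-04 -9.99999695e-01]]
[-0.07286202 -0.02345716  0.36652616]
```

View pics/n2.png

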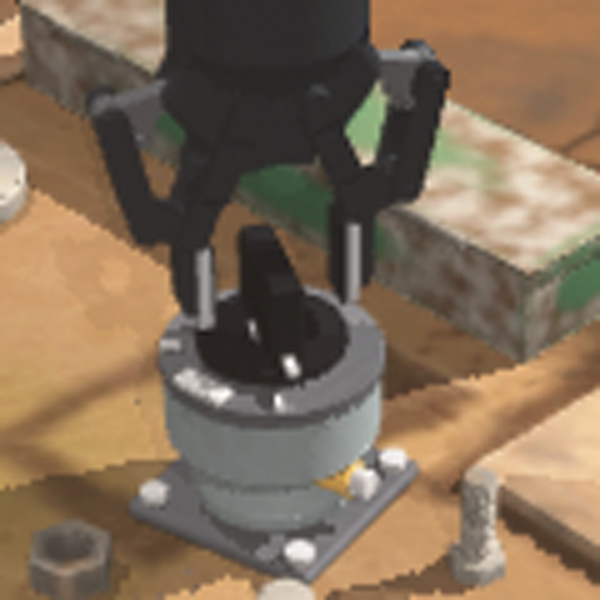

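The open jaws are centred over the bar, clear of skirt and dial, with the pointer still at its start (290,365). I'll close on it.

send_rows:
  steps:
    - [0, 0, 0.2, 0, 0, 0, 0.5]
    - [0, 0, 0, 0, 0, 0, 0.5]
    - [0, 0, 0, 0, 0, 0, 0.6]
    - [0, 0, 0, 0, 0, 0, 0.65]
    - [0, 0, 0, 0, 0, 0, 0.7]
    - [0, 0, 0, 0, 0, 0, 1]
    - [0, 0, 0, 0, 0, 0, 1]
    - [0, 0, 0, 0, 0, 0, 1]
  newtons: 40

```text
time: 5.4
tcp_pos: [0.418, 0.1223, 0.0914]
orientation: [[0.441, 0.897, -0.002], [0.897, -0.441, 0.0], [-0.0, -0.002, -1.0]]
force: [-4.6, 2.7, 5.1]
finger_gap: 0.0146
```

send_rows:
  steps:
    - [0, 0, 0, 0, 0, 0, 1]
    - [0, 0, 0, 0, 0, 0, 1]
    - [0, 0, 0, 0, 0, 0, 1]
    - [0, 0, 0, 0, 0, 0, 1]

```text
time: 5.73
tcp_pos: [0.418, 0.1223, 0.0914]
orientation: [[0.442, 0.897, -0.002], [0.897, -0.442, 0.0], [-0.0, -0.002, -1.0]]
force: [-4.7, 2.4, 4.7]
finger_gap: 0.0143
```

```bash
cat > s.py <<'E'
from h import *
np.set_printoptions(precision=4,suppress=True)
o=get_obs();R=o["orientation"]
print(o["time"],o["tcp_pos"],"yaw_y",np.degrees(np.arctan2(R[1,1],R[0,1])),"F",o["force"],"T",o["ft_torque"],o["finger_gap"],"q6",o["joint_positions"][5])
E
python3 s.py
```

```text
5.7333 [0.418  0.1223 0.0914] yaw_y -26.200608754414638 F [-4.6773  2.4096  4.6575] T [ 0.271   0.8382 -0.0793] 0.014331358415093387 q6 39.16051722504638
```

send_rows:
  steps:
    - [0, -0.12, 0, 0, 0, 0, 1]
    - [0, 0, 0, 0, 0, 0.04, 1]
    - [0, 0, 0, 0, 0, 0.04, 1]
    - [0, 0, 0, 0, 0, 0.04, 1]
    - [0, 0, 0, 0, 0, 0, 1]
    - [0, 0, 0, 0, 0, 0, 1]

```text
time: 6.23
tcp_pos: [0.418, 0.1224, 0.0914]
orientation: [[0.544, 0.839, 0.001], [0.839, -0.544, -0.0], [-0.0, 0.001, -1.0]]
force: [-1.4, -0.6, 2.9]
finger_gap: 0.0143
```

```bash
python3 s.py
```

```text
6.2333 [0.418  0.1224 0.0914] yaw_y -32.99041147606029 F [-1.4107 -0.5518  2.8727] T [-0.1378  0.2401 -0.0403] 0.014339900391963284 q6 46.076996957068296
```

send_rows:
  steps:
    - [0, 0, 0, 0, 0, 0.07, 1]
    - [0, 0, 0, 0, 0, 0.07, 1]
    - [0, 0, 0, 0, 0, 0.07, 1]
    - [0, 0, 0, 0, 0, 0.07, 1]
    - [0, 0, 0, 0, 0, 0.07, 1]
    - [0, 0, 0, 0, 0, 0.07, 1]
    - [0, 0, 0, 0, 0, 0, 1]
    - [0, 0, 0, 0, 0, 0, 1]

```text
time: 6.9
tcp_pos: [0.4182, 0.1222, 0.0914]
orientation: [[0.838, 0.545, 0.001], [0.545, -0.838, -0.001], [0.0, 0.001, -1.0]]
force: [-0.9, -2.1, 1.8]
finger_gap: 0.0144
```

```bash
python3 s.py;  python3 - <<'E'
from h import *
a=snapshot("scene")
cv2.imwrite("pics/n3.png",cv2.resize(a[150:250,270:370],(600,600),interpolation=cv2.INTER_CUBIC))
print([(d["uv"],d["p"]) for d in mark_of("pointer_tip","scene")])
for z in(.086,):
  for ang in (25,30,35,40,45): 
    t=np.radians(ang);print(ang,proj("scene",[.4187-.035*np.cos(t),.1217-.035*np.sin(t),z]))
E
```

```text
6.9 [0.4182 0.1222 0.0914] yaw_y -56.9680974053111 F [-0.8543 -2.0656  1.8241] T [-0.3959  0.0464 -0.0356] 0.014389424095449008 q6 70.05357757911973
[([310.5, 206.2], 0.78), ([173.5, 200.1], 0.6)]
25 [307.01467359 204.43419571]
30 [308.47776617 204.73656961]
35 [309.98629832 204.96188604]
40 [311.52787702 205.10813186]
45 [313.08977489 205.17399516]
```

View pics/n3.png

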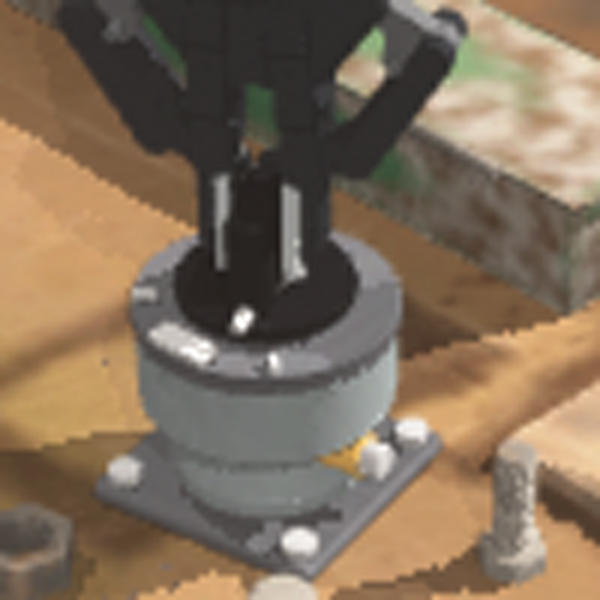

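The pointer (240,320) has reached just short of the wide mark's right end (~(212,352)). From the jaw yaw, its angle is 33°, with the mark's middle at ~7–9°. I'll go on 6° to the mark's edge, then start a gentle pull.

send_rows:
  steps:
    - [0, 0, 0, 0, 0, 0.05, 1]
    - [0, 0, 0, 0, 0, 0.055, 1]
    - [0, 0, 0, 0, 0, 0, 1]
    - [0, 0, -0.05, 0, 0, 0, 1]
    - [0, 0, -0.05, 0, 0, 0, 1]
    - [0, 0, 0, 0, 0, 0, 1]
    - [0, 0, 0, 0, 0, 0, 1]

```text
time: 7.58
tcp_pos: [0.4181, 0.1222, 0.092]
orientation: [[0.891, 0.453, 0.001], [0.453, -0.891, -0.001], [0.001, 0.001, -1.0]]
force: [3.1, -3.4, -3.5]
finger_gap: 0.0143
```

```bash
python3 s.py
```

```text
7.5833 [0.4181 0.1222 0.092 ] yaw_y -63.03890914577118 F [ 3.129  -3.3566 -3.5489] T [-0.7256 -0.5461 -0.0763] 0.014343163696098882 q6 76.12693081490721
```

send_rows:
  steps:
    - [0, 0, -0.05, 0, 0, 0, 1]
    - [0, 0, 0, 0, 0, 0, 1]
    - [0, 0, 0, 0, 0, 0, 1]

```text
time: 7.83
tcp_pos: [0.4181, 0.1222, 0.0925]
orientation: [[0.891, 0.453, 0.001], [0.453, -0.891, -0.001], [0.001, 0.001, -1.0]]
force: [3.5, -4.1, -3.8]
finger_gap: 0.0142
```

```bash
python3 s.py
```

```text
7.8333 [0.4181 0.1222 0.0925] yaw_y -63.0396203033531 F [ 3.5436 -4.1072 -3.7677] T [-0.7033 -0.5799 -0.055 ] 0.014249371987989532 q6 76.12767487705362
```

send_rows:
  steps:
    - [0, 0.1, 0, 0, 0, 0, 1]
    - [0, 0, -0.05, 0, 0, 0, 1]
    - [0, 0, 0, 0, 0, 0, 1]
    - [0, 0, 0, 0, 0, 0, 1]

```text
time: 8.17
tcp_pos: [0.4181, 0.122, 0.0928]
orientation: [[0.892, 0.452, -0.0], [0.452, -0.892, 0.001], [0.0, -0.001, -1.0]]
force: [3.0, 0.7, -8.7]
finger_gap: 0.0145
```

```bash
python3 s.py
```

```text
8.1667 [0.4181 0.122  0.0928] yaw_y -63.12792522707629 F [ 3.0261  0.7233 -8.6581] T [ 0.2771 -0.7664  0.041 ] 0.014491936740009325 q6 76.06002787925587
```

send_rows:
  steps:
    - [0, 0, 0, 0, 0, 0.01, 1]
    - [0, 0, 0, 0, 0, 0.01, 1]
    - [0, 0, 0, 0, 0, 0.01, 1]
    - [0, 0, 0, 0, 0, 0.01, 1]
    - [0, 0, 0, 0, 0, 0, 1]

```text
time: 8.58
tcp_pos: [0.418, 0.1219, 0.093]
orientation: [[0.91, 0.415, -0.0], [0.415, -0.91, 0.001], [0.0, -0.001, -1.0]]
force: [3.9, 3.0, -10.3]
finger_gap: 0.0143
```

```bash
python3 s.py
```

```text
8.5833 [0.418  0.1219 0.093 ] yaw_y -65.47363020876004 F [  3.9247   2.9898 -10.3182] T [ 0.5297 -0.836   0.1311] 0.014317210013429362 q6 78.4116886413723
```

send_rows:
  steps:
    - [0.08, 0, 0, 0, 0, 0, 1]
    - [0, 0, 0.01, 0, 0, 0.01, 1]
    - [0, 0, 0, 0, 0, 0.01, 1]
    - [0, 0, 0, 0, 0, 0.01, 1]
    - [0, 0, 0, 0, 0, 0.01, 1]
    - [0, 0, 0, 0, 0, 0, 1]

```text
time: 9.08
tcp_pos: [0.4182, 0.122, 0.093]
orientation: [[0.926, 0.378, -0.002], [0.378, -0.926, -0.0], [-0.001, -0.001, -1.0]]
force: [-1.0, 1.9, -6.4]
finger_gap: 0.0145
```

```bash
python3 s.py
```

```text
9.0833 [0.4182 0.122  0.093 ] yaw_y -67.78337518349453 F [-1.0138  1.8591 -6.4195] T [0.4442 0.0641 0.0239] 0.014502634270632156 q6 80.73975374248452
```

send_rows:
  steps:
    - [0, 0, -0.02, 0, 0, 0, 1]
    - [0, 0, 0, 0, 0, 0.01, 1]
    - [0, 0, 0, 0, 0, 0.01, 1]
    - [0, 0, 0, 0, 0, 0.01, 1]
    - [0, 0, 0, 0, 0, 0.01, 1]
    - [0, 0, 0, 0, 0, 0, 1]

```text
time: 9.58
tcp_pos: [0.4183, 0.122, 0.0934]
orientation: [[0.94, 0.341, -0.001], [0.341, -0.94, -0.0], [-0.001, -0.0, -1.0]]
force: [-4.5, 1.9, -2.8]
finger_gap: 0.0144
```

```bash
python3 s.py
```

```text
9.5833 [0.4183 0.122  0.0934] yaw_y -70.06376695954248 F [-4.5361  1.9436 -2.7899] T [ 0.4271  0.7779 -0.0493] 0.014409621866484555 q6 83.02416361956796
```

Resistance dropped at ψ≈20°, so this may be the notch. I'll test it with a small pull.

send_rows:
  steps:
    - [0, 0, -0.03, 0, 0, 0, 1]
    - [0, 0, -0.03, 0, 0, 0, 1]
    - [0, 0, 0, 0, 0, 0, 1]
    - [0, 0, 0, 0, 0, 0, 1]

```text
time: 9.92
tcp_pos: [0.4183, 0.122, 0.0939]
orientation: [[0.94, 0.342, -0.001], [0.342, -0.94, -0.0], [-0.001, -0.0, -1.0]]
force: [-4.3, 2.4, -2.2]
finger_gap: 0.0146
```

```bash
python3 s.py
```

```text
9.9167 [0.4183 0.122  0.0939] yaw_y -70.02179612165985 F [-4.3288  2.4388 -2.165 ] T [0.4649 0.81   0.0227] 0.014598489411637638 q6 82.98344385335228
```

send_rows:
  steps:
    - [-0.05, -0.06, 0, 0, 0, 0, 1]
    - [0, 0, -0.05, 0, 0, 0, 1]
    - [0, 0, -0.05, 0, 0, 0, 1]
    - [0, 0, -0.05, 0, 0, 0, 1]
    - [0, 0, 0, 0, 0, 0, 1]

```text
time: 10.33
tcp_pos: [0.4183, 0.1221, 0.0956]
orientation: [[0.94, 0.342, -0.0], [0.342, -0.94, -0.001], [-0.0, 0.001, -1.0]]
force: [-3.2, -1.2, -2.6]
finger_gap: 0.0144
```

```bash
python3 s.py
```

```text
10.3333 [0.4183 0.1221 0.0956] yaw_y -70.00485079617448 F [-3.2434 -1.2325 -2.6303] T [-0.158   0.6552 -0.0746] 0.014408094467080952 q6 83.05059640860189
```

Rising freely, so it is in the notch. I'll continue up in small steps.

send_rows:
  steps:
    - [-0.05, 0, -0.1, 0, 0, 0, 1]
    - [0, 0, -0.1, 0, 0, 0, 1]
    - [0, 0, -0.1, 0, 0, 0, 1]
    - [0, 0, -0.1, 0, 0, 0, 1]
    - [0, 0, -0.1, 0, 0, 0, 1]
    - [0, 0, 0, 0, 0, 0, 1]

```text
time: 10.83
tcp_pos: [0.4182, 0.1221, 0.1009]
orientation: [[0.94, 0.342, 0.001], [0.342, -0.94, -0.0], [0.001, 0.001, -1.0]]
force: [-1.2, -2.0, -2.1]
finger_gap: 0.0144
```

```bash
python3 s.py
```

```text
10.8333 [0.4182 0.1221 0.1009] yaw_y -70.01162726900051 F [-1.1707 -1.9803 -2.0702] T [-0.4141  0.3421  0.0006] 0.014359404853021113 q6 83.04721842702851
```

send_rows:
  steps:
    - [0, 0, -0.05, 0, 0, 0, 1]
    - [0, 0, -0.05, 0, 0, 0, 1]
    - [0, 0, -0.05, 0, 0, 0, 1]
    - [0, 0, 0, 0, 0, 0, 1]

```text
time: 11.17
tcp_pos: [0.4182, 0.1221, 0.1023]
orientation: [[0.94, 0.342, 0.001], [0.342, -0.94, -0.0], [0.001, 0.0, -1.0]]
force: [0.1, -2.7, -2.8]
finger_gap: 0.0144
```

```bash
python3 s.py
```

```text
11.1667 [0.4182 0.1221 0.1023] yaw_y -70.01254094760901 F [ 0.1026 -2.6906 -2.8105] T [-0.4978  0.0604  0.0195] 0.014372940592116664 q6 83.04430289036844
```

send_rows:
  steps:
    - [0, 0, -0.05, 0, 0, 0, 1]
    - [0, 0, -0.05, 0, 0, 0, 1]
    - [0, 0, 0, 0, 0, 0, 1]
    - [0, 0, 0, 0, 0, 0, 1]

```text
time: 11.5
tcp_pos: [0.4182, 0.1221, 0.1032]
orientation: [[0.94, 0.342, 0.001], [0.342, -0.94, -0.0], [0.001, 0.0, -1.0]]
force: [0.8, -4.3, -3.0]
finger_gap: 0.0143
```

send_rows:
  steps:
    - [0, 0, -0.04, 0, 0, 0, 1]
    - [0, 0, 0, 0, 0, 0, 1]
    - [0, 0, 0, 0, 0, 0, 1]

```text
time: 11.75
tcp_pos: [0.4181, 0.1221, 0.1035]
orientation: [[0.94, 0.342, 0.001], [0.342, -0.94, -0.0], [0.001, 0.0, -1.0]]
force: [3.0, -4.1, -4.5]
finger_gap: 0.0142
```

send_rows:
  steps:
    - [0, 0.08, 0, 0, 0, 0, 1]
    - [0, 0, -0.05, 0, 0, 0, 1]
    - [0, 0, 0, 0, 0, 0, 1]
    - [0, 0, 0, 0, 0, 0, 1]

```text
time: 12.08
tcp_pos: [0.4181, 0.122, 0.1035]
orientation: [[0.94, 0.341, 0.0], [0.341, -0.94, 0.001], [0.001, -0.001, -1.0]]
force: [3.4, 0.3, -9.9]
finger_gap: 0.0144
```

send_rows:
  steps:
    - [0, 0, -0.05, 0, 0, 0, 1]
    - [0, 0, 0, 0, 0, 0, 1]
    - [0, 0, 0, 0, 0, 0, 1]

```text
time: 12.33
tcp_pos: [0.418, 0.1219, 0.1036]
orientation: [[0.94, 0.342, 0.0], [0.342, -0.94, 0.001], [0.001, -0.001, -1.0]]
force: [5.4, 2.4, -14.2]
finger_gap: 0.0141
```

The end stop was reached: 12.1 mm of travel, with the force rising there. I'll ease the pull, open, and retreat upward.

send_rows:
  steps:
    - [0.05, 0, 0.08, 0, 0, 0, 1]
    - [0, 0, 0, 0, 0, 0, 1]
    - [0, 0, 0, 0, 0, 0, 1]

```text
time: 12.58
tcp_pos: [0.4182, 0.122, 0.1035]
orientation: [[0.94, 0.342, -0.001], [0.342, -0.94, 0.001], [-0.0, -0.001, -1.0]]
force: [0.6, 2.1, -7.9]
finger_gap: 0.0145
```

send_rows:
  steps:
    - [0, 0, 0, 0, 0, 0, 0.6]
    - [0, 0, 0, 0, 0, 0, 0.4]
    - [0, 0, 0, 0, 0, 0, 0.2]
    - [0, 0, 0, 0, 0, 0, 0]
    - [0, 0, 0, 0, 0, 0, 0]
    - [0, 0, 0, 0, 0, 0, -0.2]
    - [0, 0, 0, 0, 0, 0, -0.2]
    - [0, 0, 0, 0, 0, 0, -0.2]

```text
time: 13.25
tcp_pos: [0.4185, 0.1216, 0.1036]
orientation: [[0.94, 0.342, 0.0], [0.342, -0.94, 0.0], [0.0, -0.0, -1.0]]
force: [0.0, -0.5, -0.6]
finger_gap: 0.051
```

send_rows:
  steps:
    - [0, 0, -0.5, 0, 0, 0, -0.2]
    - [0, 0, -1, 0, 0, 0, -0.2]
    - [0, 0, -2, 0, 0, 0, -0.2]
    - [0, 0, -3, 0, 0, 0, -0.2]
    - [0, 0, -3, 0, 0, 0, -0.2]
    - [0, 0, -2, 0, 0, 0, -0.2]
    - [0, 0, 0, 0, 0, 0, -0.2]
    - [0, 0, 0, 0, 0, 0, -0.2]

```text
time: 13.92
tcp_pos: [0.4199, 0.122, 0.221]
orientation: [[0.94, 0.342, 0.005], [0.342, -0.94, 0.001], [0.005, 0.001, -1.0]]
force: [-1.3, -0.3, -1.4]
finger_gap: 0.0509
```

```bash
python3 s.py; python3 - <<'E'
from h import *
a=snapshot("scene")
cv2.imwrite("pics/n4.png",cv2.resize(a[150:250,270:370],(600,600),interpolation=cv2.INTER_CUBIC))
E
```

```text
13.9167 [0.4199 0.122  0.221 ] yaw_y -70.01341878061655 F [-1.3459 -0.2755 -1.386 ] T [0.0034 0.017  0.0487] 0.050870928447618716 q6 82.94654082146414
```

View pics/n4.png

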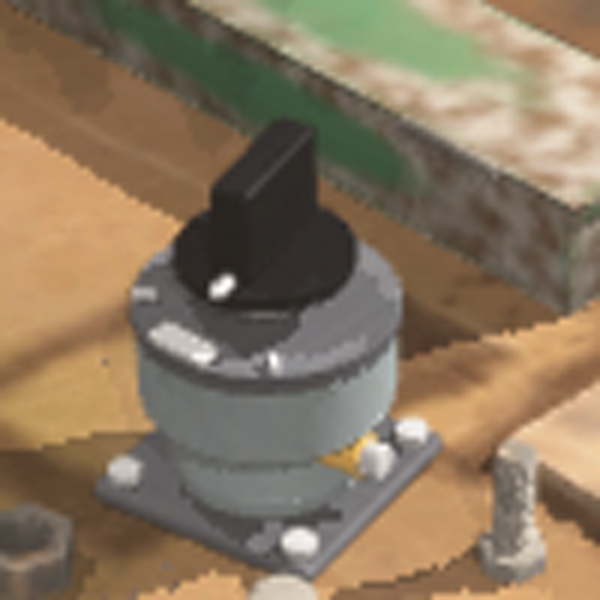

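The picture shows the knob standing up, with its skirt well above the dial. The pointer (222,287) is within the wide mark's span (150–212, 330–355), and the nut, bar and bolt are where they were. The robot is clear, so I'll hand in.

```bash
python3 -c "
from workcell import job_done
print(job_done())"
```

```text
the job is handed in; nothing more can be done
None
```

The knob is turned to the wide mark, pulled up to its end stop in the lock notch, and released. I handed the job in at about 14 s of the 72 s allowed.

- **Turning:** I gripped the small regulator's knob, the one whose 92 mm dial matched my overlay. I turned it about 37° clockwise, still down, to the edge of the wide mark.
- **Feeling for the notch:** I felt along the mark with about 2–6 N on the plate. The highest reading was 10.3 N in total, friction and knob weight included. Resistance went with the pointer about 12° before the mark's middle, which is inside the 17° given.
- **Pulling up:** The knob rose freely to its stop, 12.1 mm by the tool height. I then pulled to 14 N against the stop, eased off and let go.
- **Last checks:** After I let go and backed off, the picture showed the knob standing up with the pointer over the wide mark. The nut, bar and bolt looked unmoved. The tube was outside that last picture, but the arm never went low near it.
- **Disagreements:**
  - The foot's bolts suggested the regulator is turned about 14°, while the dial tabs suggested about 7°. I used the tabs, and the notch lies within the wide mark either way.
  - The pull while the knob rose read 2–3 N, a little below the expected friction plus weight.

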